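# Centre the wobbly scent bottle on the scale and tare it

### The arm

A 6-joint arm with a two-finger parallel gripper is mounted at the origin on the work surface. World frame = base frame: x ahead of the robot, y to its left, z up, the work surface at z = 0. Lengths are in m, angles in degrees, forces in N, time in s.
With the tool pointing down it reaches from about 0.3 to 0.75 m from the base axis. Payload 8.5 kg.
Tool frame: the origin (TCP) lies on the centre line of the jaws, within the pads' length; the fingertips stand 19 mm ahead of it and the grasp point (between the pads) is the TCP (env.tcp_to_tips is the z of the fingertips in the tool frame, in m); z points along the fingers, y is the line along which they close (so a half turn about z gives the same grasp; the last joint's range is limited). The gripper opens to 85 mm and grips with 20 to 120 N. Pads are 22 mm wide; open, the fingers measure 114 mm over their backs; the gripper's body (76 mm by 85 mm) begins 54 mm behind the grasp point. The pads swing forward as they close: fully open they stand 13 mm farther back than shut.
Start: joints at [-78.054, 21.807, 74.336, -0, 83.858, -12.336], TCP at [0.226, -0.501, 0.25] pointing down, gripper open.
Joint ranges: [-178.18, 178.18], [-50.72, 133.34], [12.68, 142.11], [-81.47, 261.47], [9.98, 163.14], [-165.26, 165.26]. Speed limits (degrees/s): [136.94, 136.94, 180, 180, 180, 180].

### API

Orientations are given as a 3x3 rotation matrix whose columns are the frame's x, y, z axes.
In Python, from rig import env gives the robot as it stands.
- The arm moves only by the tool servo_tool, never from a script. Its argument "steps" is a list of rows, each an object of numbers: "tx", "ty", "tz": the shift along the world's x, y, z in cm; "yaw": the turn about the world's z in degrees; "claw": the finger opening in cm, from 0 to 8.54. In form: [{"tx": .., "ty": .., "tz": .., "yaw": .., "claw": ..}, ...]. A call has 1 to 20 rows; each row shifts and turns the commanded pose from where the row before left it; what a row does not reach is not made up. A row lasts 1/10 s, in which the tool goes at most 50 mm and 8.59 degrees, less where a joint would pass 70% of its speed; a pose out of reach is approached as far as the arm can. A call with a gripper value outside its range is refused whole. The fingers move at their own pace and stop on an object; "newtons" is the grip in N (left out, the last holds). Time passes only in rows, so rows that do not move let the fingers close. It gives the time, the measured TCP pose, the force, the opening and the grip force at its end, in the units of the state.
- env.observe(): the state, without advancing time (a new reading comes with each control period).
- env.get_image(name): name is "side" or "top"; returns (picture, depth): 400x640x3 uint8, red, green, blue; 400x640 float32, m along the optical axis (not along the pixel's ray), 0 where there is no reading.
- env.camera_model(name): a dict with "fovy" (degrees; the focal length in pixels is half the picture's height over the tangent of half this angle, whatever the lens; pixels are square), "cx", "cy" (the principal point, pixels), "T" (4x4, takes a point from camera to world coordinates). Camera axes: x right, y down, z forward; pixel columns grow to the right and rows downward; lengths in m; the calibration is good to about 2 mm. A picture is of the moment at which its call begins. camera_model takes no time and is no camera call.
- env.close_job(): hands the job in; it is judged then, once.
The state is a dict: "time_s": time; "q": joint angles; "qvel": joint speeds; "joint_efforts": joint torques, N m; "position": TCP position; "tool_rot": TCP orientation; "ft_force": force on the tool from outside, world axes, zero at the start; "wrist_torque": the same for the moment, N m; "grip_width": finger opening in m; "gripper_force": force on a finger pad.
Only numpy, scipy, OpenCV 4.12 (cv2) and the standard library are available. Lean on these libraries where they do the work, as an engineer would, in place of code of your own. Each camera call takes 0.05 s, during which the arm holds its last target. There are 200 camera calls.

### The job

The wobbly amber scent bottle stands off-centre on the scale's steel plate. With a fingertip or the outside of the fingers, nudge it with light, low taps until it stands upright in the middle of the ring printed on the plate, never pinching, lifting or tipping it; then, with your fingers off the bottle, press the orange tare key fully down and let it come back up. Leave everything else where it stands.

Things in the scene. Friction and masses are not known exactly. Their poses are not given: they have to be found in the camera images.
- bottle: Amber pear-shaped scent bottle with a black cap, off-centre on the scale's plate; loose, wobbly, 50 to 100 g. 60 mm tall; flat foot 22 mm across, widest part (42 mm across) 18 mm above the foot, then tapering; cap 19 mm across, 44 to 60 mm up. Pushed slowly at its widest part it slides, pushed at the cap it tips. Origin: centre of the foot's underside; z up.
- scale: White bench scale, fixed; base 30 mm high, x -130 to 70, y -75 to 75 mm. On it a round steel plate, 110 mm across, top 46 mm above the table, that does not sink; a black ring (50 mm inside, 58 mm outside) is printed round its centre. Dark display and orange tare key at the front (-x) edge. Origin: on the table under the plate's centre; z up, x to the scale's rear.
- plate_center (a point): Centre of the top face of the steel weighing plate, 46 mm above the table; axes as the scale.
- tare_top (a point): Centre of the top of the round orange tare key, 26 mm across, at the scale's front (at x -98 mm, y -36 mm in the scale's frame), in a grey housing; it is pressed straight down.
- tare (a joint): Travel of the tare key in m: 0 when up, 0.006 fully down. A spring returns it; fully down takes about 4 N.
- vial_red: Bystander: small amber vial with a red cap, 28 mm across, 64 mm tall. Origin: centre of its underside.
- vial_black: Bystander: small amber vial with a black cap, 28 mm across, 64 mm tall. Origin: centre of its underside.
- cap: Bystander: loose black screw cap lying on the table, 26 mm across, 16 mm tall. Origin: centre of its underside.
- dye_green: Bystander: green dye bottle with a white cap, 42 mm across, 115 mm tall. Origin: centre of its underside.
- dye_blue: Bystander: blue dye bottle with a white cap, 42 mm across, 115 mm tall. Origin: centre of its underside.
- dye_cup: Bystander: small steel bowl, 72 mm across, 42 mm tall. Origin: centre of its underside.
- mould: Bystander: dark blue single-cup bath bomb mould, 100 mm square, 30 mm tall. Origin: centre of its underside.
- spoon: Bystander: metal spoon lying flat, 160 mm long. Origin: middle of the spoon.
There are look-alikes about, which are no part of the job. What is shaped like the scale but turquoise is not meant.

How it is judged (in metres and radians):
On the way, in this order (a step that is already met when the one before it is completed fails the run):
1. the bottle stands upright and still within 6 mm of the plate's centre, with the fingers off it (horizontal distance between bottle and plate_center below 0.006 m and angle between bottle's own z axis and vertical below 0.06 rad and linear speed of bottle below 0.01 m/s and contact force between the fingers and bottle below 0.05 N and z of bottle in the frame of plate_center between -0.003 and 0.003 m), for 0.3 s.
2. the tare key is pressed down at least 4.5 of its 6 mm (value of joint tare above 0.0045 m), for 0.04 s.
At the end, for the whole second after the job is handed in: The bottle stands upright (within 0.06 rad) and at rest on the plate, its axis within 6 mm of the plate's centre, untouched, and the tare key has come back up (less than 2 mm down) (all of step 1 and value of joint tare below 0.002 m).
It fails at once if the bottle is tipped by more than 0.25 rad or knocked off the plate (angle between bottle's own z axis and vertical above 0.25 rad or z of bottle in the frame of plate_center below -0.01 m).
It fails at once if the bottle is lifted more than 8 mm off the plate (z of bottle in the frame of plate_center above 0.008 m).
It fails at once if the bottle is pinched or hit with more than 8 N (contact force between the fingers and bottle above 8 N).
It fails at once if the tare key is pressed while the bottle is more than 6 mm off the plate's centre (value of joint tare above 0.003 m and horizontal distance between bottle and plate_center above 0.006 m).
It fails at once if another loose thing is moved more than 20 mm (distance of any of vial_red, vial_black, cap, dye_green, dye_blue, dye_cup, mould, spoon from where it was at the start of the episode above 0.02 m).
It also fails if it takes over 46 s, if anything falls off the work surface, if the arm or the gripper's body presses on something with over 40 N, if the wrist force passes 120 N, or if a joint passes its speed limit or range.

## Working session

There is one attempt and no reset: what is moved stays moved. The work goes in short steps, Python scripts to look and compute and a tool call to move; the robot and the scene stay as the last step left them, time stands still between calls to the robot, and variables do not carry over. Pictures are saved under pics/ and viewed, at most 10 in all, crops included, and the job is handed in when it is done.

Besides the shell and the picture viewer there is one more tool, called after ">>>" in YAML: its name, and indented under it one key for each argument. servo_tool: Moves the arm, as the interface text tells. Its arguments: {"type":"object","properties":{"steps":{"type":"array"},"newtons":{"type":"number"}},"required":["steps"]}

```bash
ls; mkdir -p pics
cat > h.py <<'E'
import numpy as np, cv2
from rig import env
def cam(n):
    im,d=env.get_image(n); return im,d,env.camera_model(n)
def ray(m,u,v):
    f=200/np.tan(np.radians(m["fovy"]/2)); T=np.array(m["T"])
    r=T[:3,:3]@np.array([(u-m["cx"])/f,(v-m["cy"])/f,1.]); return T[:3,3],r
def onz(m,u,v,z):
    o,r=ray(m,u,v); return o+r*(z-o[2])/r[2]
def dep(m,u,v,d):
    o,r=ray(m,u,v); return o+r*d
def proj(m,p):
    f=200/np.tan(np.radians(m["fovy"]/2)); T=np.array(m["T"]); c=T[:3,:3].T@(np.array(p)-T[:3,3])
    return f*c[0]/c[2]+m["cx"],f*c[1]/c[2]+m["cy"]
E
python3 - <<'E'
from h import *
for n in("top","side"):
    im,d,m=cam(n); cv2.imwrite(f"pics/{n}0.png",im[:,:,::-1]); np.savez(f"{n}0.npz",im=im,d=d)
    print({k:np.round(v,3).tolist() if k=="T" else v for k,v in m.items()})
print(env.observe())
E
```

```text
pics
{'fovy': 49.49954588238673, 'cx': 322.8332517675203, 'cy': 201.822330926906, 'T': [[-0.014, -0.983, 0.183, 0.393], [-1.0, 0.015, 0.004, -0.002], [-0.007, -0.182, -0.983, 1.167], [0.0, 0.0, 0.0, 1.0]]}
{'fovy': 50.624666246990884, 'cx': 310.76201071958644, 'cy': 200.33006332613462, 'T': [[0.974, -0.115, 0.197, 0.323], [-0.228, -0.486, 0.844, -1.029], [-0.002, -0.866, -0.499, 0.663], [0.0, 0.0, 0.0, 1.0]]}
{'time_s': 0.1, 'q': array([-7.80534749e+01,  2.18362366e+01,  7.43775478e+01, -3.96415486e-04,
        8.38603633e+01, -1.23361317e+01]), 'qvel': array([ 0.03586959, -0.07404083, -0.1782501 ,  0.04039857,  0.00191737,
       -0.00067502]), 'joint_efforts': array([ 3.11223252e-03, -4.49221480e+01, -2.31656331e+01, -2.26752063e-04,
        3.65390864e-03,  6.81469771e-06]), 'position': array([ 0.22612396, -0.50110479,  0.24979874]), 'tool_rot': array([[ 9.11527530e-01,  4.11238966e-01, -2.74611184e-04],
       [ 4.11238970e-01, -9.11526692e-01,  1.26466685e-03],
       [ 2.69764863e-04, -1.26570947e-03, -9.99999163e-01]]), 'ft_force': array([ 0.30745037, -0.17660047,  0.38233989]), 'wrist_torque': array([ 0.06002132, -0.01470978,  0.00996088]), 'gripper_force': 0.0, 'grip_width': 0.08555392727307408}
```

View pics/top0.png

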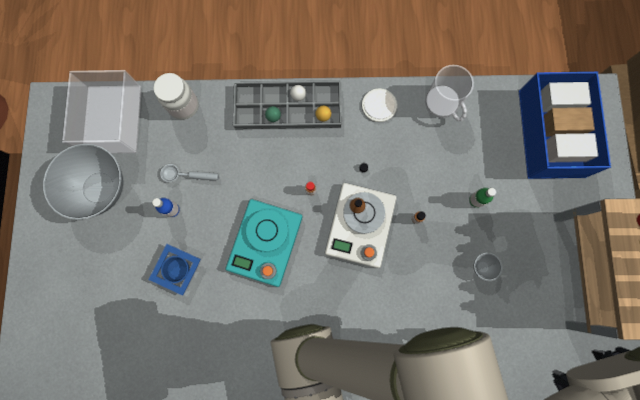

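View pics/side0.png

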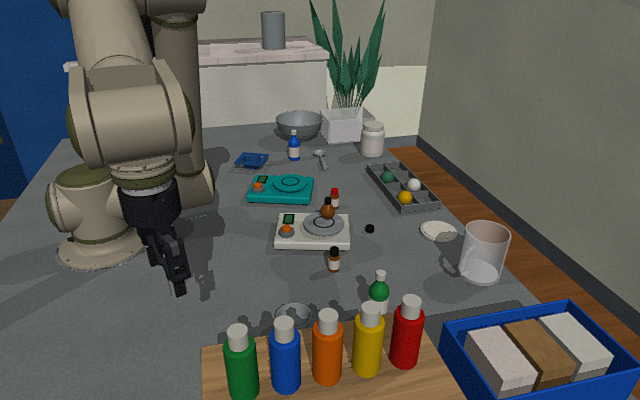

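The top view shows the white scale at about (362,222), with the bottle at (358,205) up and left of the ring at (364,212) and the tare key at (369,253). In the side view the bottle is at (327,210) and the plate at (324,223). I'll zoom in and measure next.

Run:
```python
from h import *
t=np.load("top0.npz"); s=np.load("side0.npz")
a=cv2.resize(t["im"][175:275,315:435],None,fx=4.5,fy=4.5,interpolation=cv2.INTER_CUBIC)
b=cv2.resize(s["im"][185:260,265:360],None,fx=5,fy=5,interpolation=cv2.INTER_CUBIC)
c=np.zeros((max(a.shape[0],b.shape[0])+0,400*2,3),np.uint8)
a=cv2.resize(a,(400,int(a.shape[0]*400/a.shape[1])));b=cv2.resize(b,(400,int(b.shape[0]*400/b.shape[1])))
c=c[:400];c[:a.shape[0],:400]=a;c[:b.shape[0],400:]=b
cv2.imwrite("pics/crop0.png",c[:,:,::-1])
m=env.camera_model("top"); ms=env.camera_model("side")
im=t["im"].astype(int); d=t["d"]
hsv=cv2.cvtColor(t["im"],cv2.COLOR_RGB2HSV)
def cen(mask,x0,x1,y0,y1):
    k=np.zeros_like(mask);k[y0:y1,x0:x1]=mask[y0:y1,x0:x1];v,u=np.nonzero(k);return u,v
org=(hsv[:,:,0]<14)&(hsv[:,:,1]>150)&(hsv[:,:,2]>150)
u,v=cen(org,355,385,240,265);print("key",len(u),u.mean(),v.mean(),np.median(d[v,u]),dep(m,u.mean(),v.mean(),np.median(d[v,u])))
w=((hsv[:,:,1]<45)&(hsv[:,:,2]>190)).astype(np.uint8)
k=np.zeros_like(w);k[175:275,318:405]=w[175:275,318:405]
cs,_=cv2.findContours(k,0,2);cc=max(cs,key=cv2.contourArea);r=cv2.minAreaRect(cc)
bx=[onz(m,*p,.03)for p in cv2.boxPoints(r)]
print(np.round(bx,4));print([np.linalg.norm(bx[i]-bx[i-1]) for i in range(4)])
# heights map around
v,u=np.mgrid[175:275,318:405]; P=np.array([dep(m,a,b,d[b,a]) for a,b in zip(u.ravel(),v.ravel())])
q=(abs(P[:,2]-.046)<.004); print("plate pts",q.sum(),np.percentile(P[q,2],[5,50,95]))
M=np.zeros((400,640),np.uint8);M[175:275,318:405]=q.reshape(u.shape);
n,l,st,ce=cv2.connectedComponentsWithStats(M);i=1+np.argmax(st[1:,4])
cs,_=cv2.findContours((l==i).astype(np.uint8),0,2);c=max(cs,key=cv2.contourArea)
h=cv2.convexHull(c);e=cv2.fitEllipse(h);print("plate",e,onz(m,*e[0],.046))
q=P[:,2]>.085;print("bottle top",q.sum(),P[q].mean(0),P[q].max(0))
```

```text
key 70 368.95714285714286 251.94285714285715 1.1099914 [ 0.46812302 -0.11330211  0.05110678]
[[ 0.4673 -0.0025  0.03  ]
 [ 0.6566 -0.053   0.03  ]
 [ 0.6175 -0.1959  0.03  ]
 [ 0.4306 -0.1415  0.03  ]]
[np.float64(0.143799682999463), np.float64(0.19588327832558605), np.float64(0.1481379465890749), np.float64(0.19464905964569332)]
plate pts 1154 [0.04273124 0.04584906 0.0491474 ]
plate ((363.63861083984375, 212.0870361328125), (40.9058723449707, 41.79011917114258), 108.46375274658203) [ 0.57236458 -0.10335553  0.046     ]
bottle top 109 [ 0.52094396 -0.05565705  0.46154513] [ 0.59994091 -0.00168949  1.16662684]
```

View pics/crop0.png

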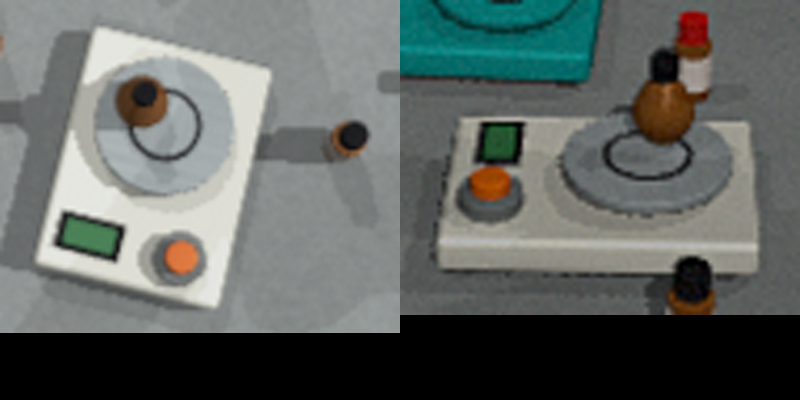

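The crop shows the bottle offset up and left of the ring: body at about (142,101) and ring at (165,125) in the crop, so it needs pushing toward -x, -y. The scale pose checks out: its base measures 195x146 mm, and the key lies where the given offset puts it. Next I'll refine the ring and bottle positions.

```bash
cat >> h.py <<'E'
def bottle(im,m,x0,x1,y0,y1):
    hsv=cv2.cvtColor(im,cv2.COLOR_RGB2HSV); H,S,V=[hsv[:,:,i].astype(int) for i in range(3)]
    k=np.zeros(H.shape,bool);k[y0:y1,x0:x1]=1
    br=k&(H<22)&(S>110)&(V>40)&~((H<14)&(V>170)&(S>170))
    n,l,st,ce=cv2.connectedComponentsWithStats(br.astype(np.uint8));i=1+np.argmax(st[1:,4]);br=l==i
    X,Y,W,Hh=st[i,:4]; bl=np.zeros_like(k);bl[max(Y-6,0):Y+Hh,X:X+W]=1
    cap=bl&(V<45)&~br
    n,l,st,ce=cv2.connectedComponentsWithStats(cap.astype(np.uint8));i=1+np.argmax(st[1:,4]);cap=l==i
    return br,cap
def circ(mask):
    c=max(cv2.findContours(mask.astype(np.uint8),0,2)[0],key=cv2.contourArea);return cv2.minEnclosingCircle(c)
E
python3 - <<'E'
from h import *
print("tips",env.tcp_to_tips)
t=np.load("top0.npz"); s=np.load("side0.npz");m=env.camera_model("top"); ms=env.camera_model("side")
br,cap=bottle(t["im"],m,335,395,185,235)
v,u=np.nonzero(cap);print("cap",len(u),onz(m,u.mean(),v.mean(),.106))
(c,r)=circ(br|cap);print("body",c,r,onz(m,*c,.066))
hsv=cv2.cvtColor(t["im"],cv2.COLOR_RGB2HSV)
pc=np.array([.572,-.104,.046])
# ring pixels: dark, in annulus
g=t["im"].mean(2);pts=[]
for v in range(190,236):
    for u in range(340,390):
        p=onz(m,u,v,.046); rr=np.hypot(*(p-pc)[:2])
        if .018<rr<.036 and g[v,u]<95 and not cv2.dilate((br|cap).astype(np.uint8),np.ones((5,5)))[v,u]: pts.append(p[:2])
pts=np.array(pts);A=np.c_[2*pts,np.ones(len(pts))];x=np.linalg.lstsq(A,(pts**2).sum(1),rcond=None)[0]
print("ring",len(pts),x[:2],np.sqrt(x[2]+x[0]**2+x[1]**2))
# side
br,cap=bottle(s["im"],ms,310,345,190,235)
v,u=np.nonzero(cap);print("side cap",len(u),u.mean(),v.mean(),onz(ms,u.mean(),v.mean(),.098))
v,u=np.nonzero(br);print("side body",u.min(),u.max(),v.min(),v.max());
# side: plate ellipse
for p in (pc,[.572,-.104,.046]): print(proj(ms,p))
E
```

```text
tips 0.019
cap 39 [ 0.58615072 -0.08475861  0.106     ]
body (357.28570556640625, 205.2857208251953) 7.475239276885986 [ 0.58713855 -0.08574098  0.066     ]
ring 47 [ 0.57264791 -0.10393541] 0.026976787709283048
side cap 39 327.38461538461536 200.76923076923077 [ 0.5882859  -0.08753687  0.098     ]
side body 320 337 204 218
(np.float64(322.789994530408), np.float64(221.18059692997394))
(np.float64(322.789994530408), np.float64(221.18059692997394))
```

>>> servo_tool:
  steps:
    - {"tx": 2.6,"ty": 3.01,"yaw": 1.8,"claw": 0}
    - {"tx": 2.6,"ty": 3.01,"yaw": 1.8,"claw": 0}
    - {"tx": 2.6,"ty": 3.01,"yaw": 1.8,"claw": 0}
    - {"tx": 2.6,"ty": 3.01,"yaw": 1.8,"claw": 0}
    - {"tx": 2.6,"ty": 3.01,"yaw": 1.8,"claw": 0}
    - {"tx": 2.6,"ty": 3.01,"yaw": 1.8,"claw": 0}
    - {"tx": 2.6,"ty": 3.01,"yaw": 1.8,"claw": 0}
    - {"tx": 2.6,"ty": 3.01,"yaw": 1.8,"claw": 0}
    - {"tx": 2.6,"ty": 3.01,"yaw": 1.8,"claw": 0}
    - {"tx": 2.6,"ty": 3.01,"yaw": 1.8,"claw": 0}
    - {"tx": 2.6,"ty": 3.01,"yaw": 1.8,"claw": 0}
    - {"tx": 2.6,"ty": 3.01,"yaw": 1.8,"claw": 0}
    - {"tx": 2.6,"ty": 3.01,"yaw": 1.8,"claw": 0}
    - {"tx": 2.6,"ty": 3.01,"yaw": 1.8,"claw": 0}
    - {"tx": 2.6,"ty": 3.06,"yaw": 1.8,"claw": 0}
    - {"tz": -3}
    - {"tz": -3}
    - {"tz": -2}
    - {}
    - {}

```text
invalid input at $.steps[0]: expected keys tx, ty, tz, yaw, claw
```

>>> servo_tool:
  steps:
    - {"tx": 2.6,"ty": 3.01,"tz": 0,"yaw": 1.8,"claw": 0}
    - {"tx": 2.6,"ty": 3.01,"tz": 0,"yaw": 1.8,"claw": 0}
    - {"tx": 2.6,"ty": 3.01,"tz": 0,"yaw": 1.8,"claw": 0}
    - {"tx": 2.6,"ty": 3.01,"tz": 0,"yaw": 1.8,"claw": 0}
    - {"tx": 2.6,"ty": 3.01,"tz": 0,"yaw": 1.8,"claw": 0}
    - {"tx": 2.6,"ty": 3.01,"tz": 0,"yaw": 1.8,"claw": 0}
    - {"tx": 2.6,"ty": 3.01,"tz": 0,"yaw": 1.8,"claw": 0}
    - {"tx": 2.6,"ty": 3.01,"tz": 0,"yaw": 1.8,"claw": 0}
    - {"tx": 2.6,"ty": 3.01,"tz": 0,"yaw": 1.8,"claw": 0}
    - {"tx": 2.6,"ty": 3.01,"tz": 0,"yaw": 1.8,"claw": 0}
    - {"tx": 2.6,"ty": 3.01,"tz": 0,"yaw": 1.8,"claw": 0}
    - {"tx": 2.6,"ty": 3.01,"tz": 0,"yaw": 1.8,"claw": 0}
    - {"tx": 2.6,"ty": 3.01,"tz": 0,"yaw": 1.8,"claw": 0}
    - {"tx": 2.6,"ty": 3.01,"tz": 0,"yaw": 1.8,"claw": 0}
    - {"tx": 2.6,"ty": 3.06,"tz": 0,"yaw": 1.8,"claw": 0}
    - {"tx": 0,"ty": 0,"tz": -3,"yaw": 0,"claw": 0}
    - {"tx": 0,"ty": 0,"tz": -3,"yaw": 0,"claw": 0}
    - {"tx": 0,"ty": 0,"tz": -3,"yaw": 0,"claw": 0}
    - {"tx": 0,"ty": 0,"tz": 0,"yaw": 0,"claw": 0}
    - {"tx": 0,"ty": 0,"tz": 0,"yaw": 0,"claw": 0}

```text
time_s: 2.1
position: [0.6163, -0.0494, 0.1608]
tool_rot: [[0.626, 0.78, -0.0], [0.78, -0.626, 0.0], [-0.0, -0.0, -1.0]]
ft_force: [1.1, -0.3, -0.3]
grip_width: -0.0001
gripper_force: 0.0
```

Run:
```python
from h import *
o=env.observe();print(o["time_s"],o["position"],o["tool_rot"][:,0],o["ft_force"],o["grip_width"])
out=[]
for n,(x0,x1,y0,y1) in dict(side=(240,400,130,250),top=(290,430,150,270)).items():
    im,d,m=cam(n);a=cv2.resize(im[y0:y1,x0:x1],None,fx=400/(x1-x0),fy=400/(x1-x0),interpolation=2)
    out.append(cv2.copyMakeBorder(a,0,400-a.shape[0],0,0,0))
cv2.imwrite("pics/c1.png",np.hstack(out)[:,:,::-1])
```

```text
2.1 [ 0.61634911 -0.04942071  0.16081832] [ 6.25565865e-01  7.80171351e-01 -1.06153103e-04] [ 1.08200517 -0.31715009 -0.34550417] -0.00010381400559028479
```

View pics/c1.png

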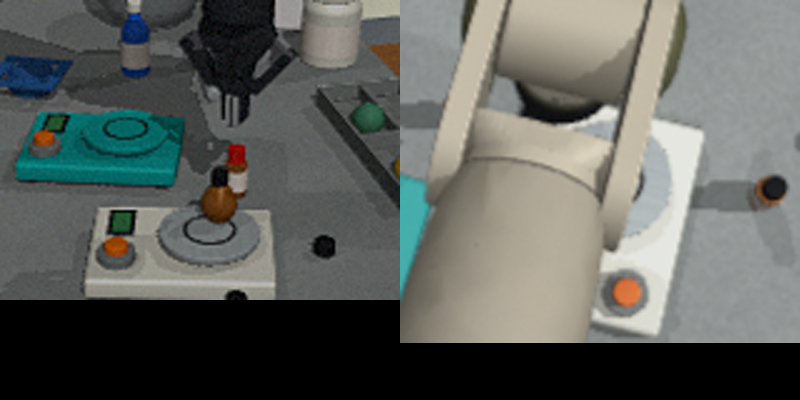

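The side view shows the closed fingers at (235,110), clear behind the bottle, which still stands at (220,200). The arm hides the bottle from the top camera, so I'll track it with the side camera.

>>> servo_tool:
  steps:
    - {"tx": 0,"ty": 0,"tz": -2.5,"yaw": 0,"claw": 0}
    - {"tx": 0,"ty": 0,"tz": -2.5,"yaw": 0,"claw": 0}
    - {"tx": 0,"ty": 0,"tz": -2,"yaw": 0,"claw": 0}
    - {"tx": 0,"ty": 0,"tz": -1.6,"yaw": 0,"claw": 0}
    - {"tx": 0,"ty": 0,"tz": 0,"yaw": 0,"claw": 0}
    - {"tx": 0,"ty": 0,"tz": 0,"yaw": 0,"claw": 0}
    - {"tx": -0.125,"ty": -0.156,"tz": 0,"yaw": 0,"claw": 0}
    - {"tx": -0.125,"ty": -0.156,"tz": 0,"yaw": 0,"claw": 0}
    - {"tx": -0.125,"ty": -0.156,"tz": 0,"yaw": 0,"claw": 0}
    - {"tx": -0.125,"ty": -0.156,"tz": 0,"yaw": 0,"claw": 0}
    - {"tx": -0.125,"ty": -0.156,"tz": 0,"yaw": 0,"claw": 0}
    - {"tx": 0,"ty": 0,"tz": 0,"yaw": 0,"claw": 0}

```text
time_s: 3.4
position: [0.6098, -0.0574, 0.0744]
tool_rot: [[0.626, 0.78, -0.0], [0.78, -0.626, -0.0], [-0.0, -0.0, -1.0]]
ft_force: [-0.8, 0.2, -0.0]
grip_width: -0.0
gripper_force: 0.0
```

```bash
cat > look.py <<'E'
from h import *
import sys
o=env.observe();print(o["time_s"],o["position"],o["ft_force"])
im,d,m=cam("side"); C=np.array([.5725,-.104])
br,cap=bottle(im,m,300,345,190,240)
v,u=np.nonzero(cap);p=onz(m,u.mean(),v.mean(),.098)[:2]-[.0015,-.0015]
v2,u2=np.nonzero(br)
print("cap",len(u),u.mean(),v.mean(),"brown",u2.min(),u2.max(),v2.min(),v2.max(),"pos",p,"err mm",1e3*(p-C),"tcp-c mm",1e3*(o["position"][:2]-C))
if len(sys.argv)>1:
    cv2.imwrite(sys.argv[1],cv2.resize(im[150:250,260:380],None,fx=5,fy=5,interpolation=2)[:,:,::-1])
E
python3 look.py pics/c2.png
```

```text
3.4 [ 0.60978418 -0.0573877   0.07438303] [-0.76026066  0.1571444  -0.03678647]
cap 78 330.02564102564105 201.16666666666666 brown 320 337 204 218 pos [ 0.59308054 -0.08970717] err mm [20.58053604 14.29282832] tcp-c mm [37.28417707 46.61230369]
```

View pics/c2.png

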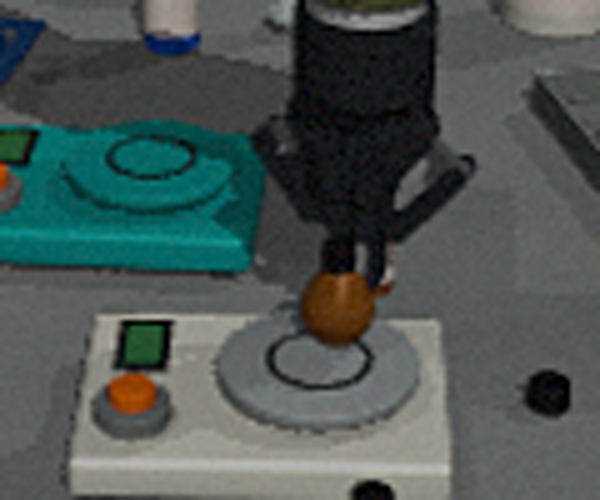

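The side crop shows the bottle upright with its body at (338,308) and the fingers just behind it. The black cap merges with the fingers, so I'll track the amber body against its first-image position.

>>> servo_tool:
  steps:
    - {"tx": -0.0625,"ty": -0.078,"tz": 0,"yaw": 0,"claw": 0}
    - {"tx": -0.0625,"ty": -0.078,"tz": 0,"yaw": 0,"claw": 0}
    - {"tx": -0.0625,"ty": -0.078,"tz": 0,"yaw": 0,"claw": 0}
    - {"tx": -0.0625,"ty": -0.078,"tz": 0,"yaw": 0,"claw": 0}
    - {"tx": -0.0625,"ty": -0.078,"tz": 0,"yaw": 0,"claw": 0}
    - {"tx": -0.0625,"ty": -0.078,"tz": 0,"yaw": 0,"claw": 0}
    - {"tx": -0.0625,"ty": -0.078,"tz": 0,"yaw": 0,"claw": 0}
    - {"tx": -0.0625,"ty": -0.078,"tz": 0,"yaw": 0,"claw": 0}
    - {"tx": -0.0625,"ty": -0.078,"tz": 0,"yaw": 0,"claw": 0}
    - {"tx": -0.0625,"ty": -0.078,"tz": 0,"yaw": 0,"claw": 0}
    - {"tx": -0.0625,"ty": -0.078,"tz": 0,"yaw": 0,"claw": 0}
    - {"tx": -0.0625,"ty": -0.078,"tz": 0,"yaw": 0,"claw": 0}
    - {"tx": 0,"ty": 0,"tz": 0,"yaw": 0,"claw": 0}

```text
time_s: 4.75
position: [0.6023, -0.0666, 0.0743]
tool_rot: [[0.626, 0.78, -0.0], [0.78, -0.626, -0.0], [-0.0, -0.0, -1.0]]
ft_force: [-0.0, -0.1, 0.4]
grip_width: -0.0001
gripper_force: 0.0
```

```bash
cat > look.py <<'E'
from h import *
import sys
C=np.array([.5725,-.104]);B0=np.array([.587,-.086]);m=env.camera_model("side")
def bp(im):
    br,_=bottle(im,m,300,345,190,240);v,u=np.nonzero(br)
    k=v>=v.max()-9          # lower part, never hidden
    return onz(m,u[k].mean(),v[k].mean(),.062)[:2],len(u),(u.min(),u.max(),v.min(),v.max())
ref=bp(np.load("side0.npz")["im"])
o=env.observe();print(o["time_s"],o["position"],o["ft_force"])
im,d,_=cam("side");b=bp(im);p=B0+b[0]-ref[0]
print(ref[1:],b[1:],"pos",p.round(4),"err mm",(1e3*(p-C)).round(1),"tcp-c mm",(1e3*(o["position"][:2]-C)).round(1))
if len(sys.argv)>1:
    cv2.imwrite(sys.argv[1],cv2.resize(im[150:250,260:380],None,fx=5,fy=5,interpolation=2)[:,:,::-1])
E
python3 look.py
```

```text
4.75 [ 0.6023481  -0.06661592  0.07432659] [-0.0427489  -0.11621934  0.38981269]
(179, (np.int64(320), np.int64(337), np.int64(204), np.int64(218))) (176, (np.int64(319), np.int64(332), np.int64(206), np.int64(220))) pos [ 0.5798 -0.0946] err mm [7.3 9.4] tcp-c mm [29.8 37.4]
```

>>> servo_tool:
  steps:
    - {"tx": -0.0625,"ty": -0.078,"tz": 0,"yaw": 0,"claw": 0}
    - {"tx": -0.0625,"ty": -0.078,"tz": 0,"yaw": 0,"claw": 0}
    - {"tx": -0.0625,"ty": -0.078,"tz": 0,"yaw": 0,"claw": 0}
    - {"tx": -0.0625,"ty": -0.078,"tz": 0,"yaw": 0,"claw": 0}
    - {"tx": -0.0625,"ty": -0.078,"tz": 0,"yaw": 0,"claw": 0}
    - {"tx": -0.0625,"ty": -0.078,"tz": 0,"yaw": 0,"claw": 0}
    - {"tx": -0.0625,"ty": -0.078,"tz": 0,"yaw": 0,"claw": 0}
    - {"tx": -0.0625,"ty": -0.078,"tz": 0,"yaw": 0,"claw": 0}
    - {"tx": -0.0625,"ty": -0.078,"tz": 0,"yaw": 0,"claw": 0}
    - {"tx": 0,"ty": 0,"tz": 0,"yaw": 0,"claw": 0}

```text
time_s: 5.8
position: [0.5967, -0.0736, 0.0743]
tool_rot: [[0.626, 0.78, -0.0], [0.78, -0.626, -0.0], [-0.0, -0.0, -1.0]]
ft_force: [-0.0, 0.5, 0.2]
grip_width: 0.0003
gripper_force: 0.0
```

```bash
sed -i 's/v.max()-9/v.max()-7/' look.py; python3 look.py pics/c3.png
```

```text
5.8 [ 0.596706   -0.07362875  0.0743306 ] [-0.00423647  0.47297094  0.22577618]
(179, (np.int64(320), np.int64(337), np.int64(204), np.int64(218))) (178, (np.int64(317), np.int64(331), np.int64(207), np.int64(222))) pos [ 0.5743 -0.1019] err mm [1.8 2.1] tcp-c mm [24.2 30.4]
```

View pics/c3.png

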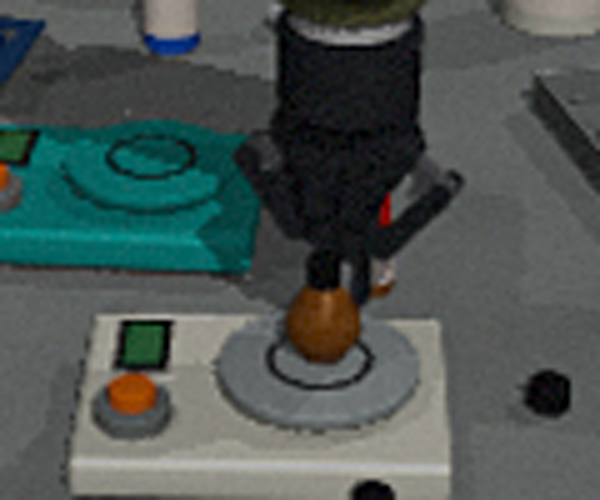

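The side crop shows the bottle upright at (322,320), nearly over the ring centre (320,359), with a few mm still to go. I'll finish the push, back off, and clear the arm for a top view.

>>> servo_tool:
  steps:
    - {"tx": -0.0625,"ty": -0.078,"tz": 0,"yaw": 0,"claw": 0}
    - {"tx": -0.0625,"ty": -0.078,"tz": 0,"yaw": 0,"claw": 0}
    - {"tx": -0.0625,"ty": -0.078,"tz": 0,"yaw": 0,"claw": 0}
    - {"tx": 0,"ty": 0,"tz": 0,"yaw": 0,"claw": 0}
    - {"tx": 0.1,"ty": 0.125,"tz": 0,"yaw": 0,"claw": 0}
    - {"tx": 0.8,"ty": 1,"tz": 0,"yaw": 0,"claw": 0}
    - {"tx": 1.2,"ty": 1.5,"tz": 0,"yaw": 0,"claw": 0}
    - {"tx": 0,"ty": 0,"tz": 4,"yaw": 0,"claw": 0}
    - {"tx": 0,"ty": 0,"tz": 4.5,"yaw": 0,"claw": 0}
    - {"tx": 0,"ty": 0,"tz": 4.5,"yaw": 0,"claw": 0}
    - {"tx": -2,"ty": -4,"tz": 0,"yaw": 0,"claw": 0}
    - {"tx": -2,"ty": -4,"tz": 0,"yaw": 0,"claw": 0}
    - {"tx": -2,"ty": -4,"tz": 0,"yaw": 0,"claw": 0}
    - {"tx": -2,"ty": -4,"tz": 0,"yaw": 0,"claw": 0}
    - {"tx": -2,"ty": -4,"tz": 0,"yaw": 0,"claw": 0}
    - {"tx": -2,"ty": -4,"tz": 0,"yaw": 0,"claw": 0}
    - {"tx": -2,"ty": -4,"tz": 0,"yaw": 0,"claw": 0}
    - {"tx": -2,"ty": -4,"tz": 0,"yaw": 0,"claw": 0}
    - {"tx": 0,"ty": 0,"tz": 0,"yaw": 0,"claw": 0}

```text
time_s: 7.75
position: [0.4544, -0.3736, 0.2041]
tool_rot: [[0.629, 0.777, -0.0], [0.777, -0.629, -0.001], [-0.001, 0.001, -1.0]]
ft_force: [-0.3, 0.9, 0.3]
grip_width: -0.0002
gripper_force: 0.0
```

```bash
cat > top.py <<'E'
from h import *
import sys
C=np.array([.5725,-.104]); im,d,m=cam("top")
print(env.observe()["time_s"],env.observe()["position"])
br,cap=bottle(im,m,335,395,185,235)
v,u=np.nonzero(cap);p=onz(m,u.mean(),v.mean(),.106)[:2];print("cap err mm",len(u),1e3*(p-C))
c,r=circ(br|cap);print("body err",r,1e3*(onz(m,*c,.066)[:2]-C))
s,_,ms=cam("side");br,cap=bottle(s,ms,300,345,190,240);v,u=np.nonzero(cap)
print("side cap err",len(u),1e3*(onz(ms,u.mean(),v.mean(),.098)[:2]-C))
a=cv2.resize(im[175:275,315:435],(400,333),interpolation=2);b=cv2.resize(s[185:260,265:355],(400,333),interpolation=2)
cv2.imwrite(sys.argv[1],np.hstack([a,b])[:,:,::-1])
E
python3 top.py pics/c4.png
```

```text
7.8 [ 0.45540746 -0.3713187   0.20409703]
cap err mm 38 [0.08784759 2.93339912]
body err 7.667928695678711 [2.39066071 2.30678528]
side cap err 69 [-10.24586907 -39.72217418]
```

View pics/c4.png

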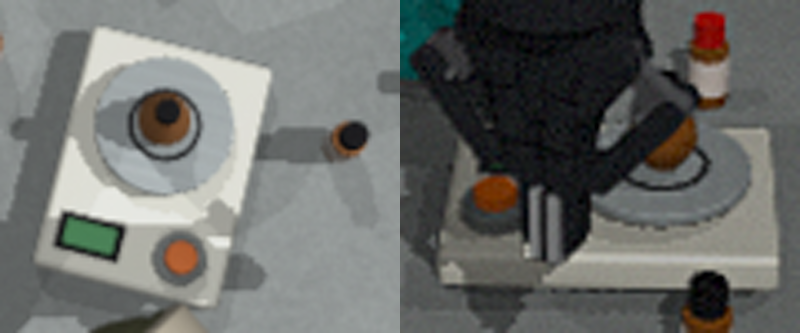

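The top crop shows the bottle inside the ring, body at (163,118) and ring at (165,125), an offset of about 3 mm. In the side crop the hand hides part of the bottle. I'll hover over the tare key and recheck from the side.

>>> servo_tool:
  steps:
    - {"tx": 0.15,"ty": 3.2,"tz": 0,"yaw": 0,"claw": 0}
    - {"tx": 0.15,"ty": 3.2,"tz": 0,"yaw": 0,"claw": 0}
    - {"tx": 0.15,"ty": 3.2,"tz": 0,"yaw": 0,"claw": 0}
    - {"tx": 0.15,"ty": 3.2,"tz": 0,"yaw": 0,"claw": 0}
    - {"tx": 0.15,"ty": 3.2,"tz": 0,"yaw": 0,"claw": 0}
    - {"tx": 0.15,"ty": 3.2,"tz": 0,"yaw": 0,"claw": 0}
    - {"tx": 0.15,"ty": 3.2,"tz": 0,"yaw": 0,"claw": 0}
    - {"tx": 0.15,"ty": 3.4,"tz": 0,"yaw": 0,"claw": 0}
    - {"tx": 0,"ty": 0,"tz": 0,"yaw": 0,"claw": 0}
    - {"tx": 0,"ty": 0,"tz": 0,"yaw": 0,"claw": 0}

```text
time_s: 8.85
position: [0.4683, -0.1099, 0.2046]
tool_rot: [[0.623, 0.782, 0.001], [0.782, -0.623, -0.0], [0.0, 0.001, -1.0]]
ft_force: [-1.2, -0.4, -0.5]
grip_width: 0.0005
gripper_force: 0.0
```

Run:
```python
from h import *
C=np.array([.5725,-.104]); o=env.observe();print(o["time_s"],o["position"])
s,_,ms=cam("side");br,cap=bottle(s,ms,300,345,190,240);v,u=np.nonzero(cap)
print("side cap err",len(u),u.mean(),v.mean(),1e3*(onz(ms,u.mean(),v.mean(),.098)[:2]-C))
s0=np.load("side0.npz")["im"];m=ms
# ring in the side view -> centre in the same camera
g=s.mean(2);pts=[]
occ=cv2.dilate((br|cap).astype(np.uint8),np.ones((3,3)))
for v in range(205,240):
    for u in range(300,350):
        p=onz(ms,u,v,.046)[:2];rr=np.hypot(*(p-C))
        if .016<rr<.038 and g[v,u]<80 and not occ[v,u]:pts.append(p)
pts=np.array(pts);A=np.c_[2*pts,np.ones(len(pts))];x=np.linalg.lstsq(A,(pts**2).sum(1),rcond=None)[0]
print("side ring",len(pts),1e3*(x[:2]-C),np.sqrt(x[2]+x[0]**2+x[1]**2))
cv2.imwrite("pics/c5.png",cv2.resize(s[150:250,260:380],None,fx=5,fy=5,interpolation=2)[:,:,::-1])
```

```text
8.85 [ 0.46829142 -0.10993516  0.20463354]
side cap err 44 323.9318181818182 204.6590909090909 [ 1.61978662 -1.17341167]
side ring 59 [1.05503573 0.62505035] 0.02840109879294188
```

View pics/c5.png

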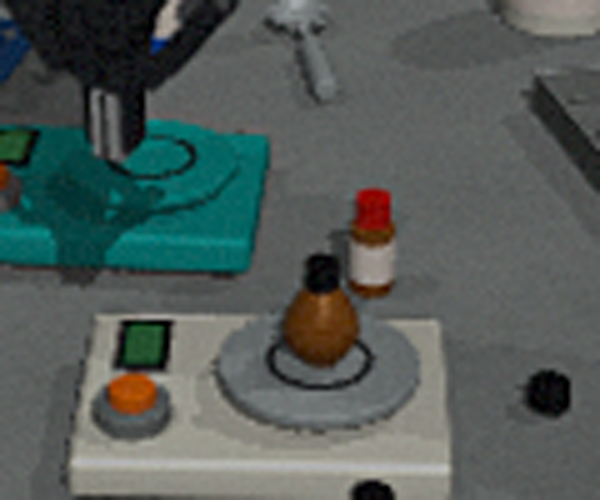

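The side crop shows the bottle upright at (321,325) over the ring centre (320,359). The side view puts it within 2 mm of the ring and the top view within 3 mm, so I'll go on to the key.

>>> servo_tool:
  steps:
    - {"tx": 0,"ty": -0.25,"tz": -3,"yaw": 0,"claw": 0}
    - {"tx": 0,"ty": 0,"tz": -4,"yaw": 0,"claw": 0}
    - {"tx": 0,"ty": 0,"tz": -3,"yaw": 0,"claw": 0}
    - {"tx": 0,"ty": 0,"tz": -2,"yaw": 0,"claw": 0}
    - {"tx": 0,"ty": 0,"tz": -1,"yaw": 0,"claw": 0}
    - {"tx": 0,"ty": 0,"tz": -0.2,"yaw": 0,"claw": 0}
    - {"tx": 0,"ty": 0,"tz": -0.2,"yaw": 0,"claw": 0}
    - {"tx": 0,"ty": 0,"tz": -0.1,"yaw": 0,"claw": 0}
    - {"tx": 0,"ty": 0,"tz": 0,"yaw": 0,"claw": 0}

```text
time_s: 9.8
position: [0.4684, -0.1145, 0.0701]
tool_rot: [[0.625, 0.78, 0.002], [0.78, -0.625, -0.001], [0.0, 0.002, -1.0]]
ft_force: [0.2, -0.6, 1.7]
grip_width: -0.0003
gripper_force: 0.7
```

>>> servo_tool:
  steps:
    - {"tx": 0,"ty": 0,"tz": -0.1,"yaw": 0,"claw": 0}
    - {"tx": 0,"ty": 0,"tz": -0.1,"yaw": 0,"claw": 0}
    - {"tx": 0,"ty": 0,"tz": -0.1,"yaw": 0,"claw": 0}
    - {"tx": 0,"ty": 0,"tz": -0.1,"yaw": 0,"claw": 0}
    - {"tx": 0,"ty": 0,"tz": 0,"yaw": 0,"claw": 0}

```text
time_s: 10.3
position: [0.4683, -0.1143, 0.0654]
tool_rot: [[0.626, 0.78, 0.001], [0.78, -0.626, -0.0], [0.0, 0.001, -1.0]]
ft_force: [1.6, -2.5, 3.6]
grip_width: -0.0001
gripper_force: 1.8
```

Force is rising as a spring would (about 4 N means fully down). I'll go down to the stop.

>>> servo_tool:
  steps:
    - {"tx": 0,"ty": 0,"tz": -0.1,"yaw": 0,"claw": 0}
    - {"tx": 0,"ty": 0,"tz": -0.1,"yaw": 0,"claw": 0}
    - {"tx": 0,"ty": 0,"tz": -0.1,"yaw": 0,"claw": 0}
    - {"tx": 0,"ty": 0,"tz": 0,"yaw": 0,"claw": 0}

```text
time_s: 10.7
position: [0.4684, -0.1144, 0.0645]
tool_rot: [[0.625, 0.78, 0.002], [0.78, -0.625, -0.002], [0.0, 0.003, -1.0]]
ft_force: [-5.4, -0.3, 30.1]
grip_width: -0.0002
gripper_force: 15.0
```

The force jumped to 30 N at a TCP height 6 mm below first contact, so the key is at its stop. I'll release it and check.

>>> servo_tool:
  steps:
    - {"tx": 0,"ty": 0,"tz": 0.3,"yaw": 0,"claw": 0}
    - {"tx": 0,"ty": 0,"tz": 0.5,"yaw": 0,"claw": 0}
    - {"tx": 0,"ty": 0,"tz": 2,"yaw": 0,"claw": 0}
    - {"tx": 0,"ty": 0,"tz": 4,"yaw": 0,"claw": 0}
    - {"tx": 0,"ty": 0,"tz": 4,"yaw": 0,"claw": 0}
    - {"tx": 0,"ty": 0,"tz": 3,"yaw": 0,"claw": 0}
    - {"tx": 0,"ty": -4,"tz": 0,"yaw": 0,"claw": 0}
    - {"tx": 0,"ty": -4,"tz": 0,"yaw": 0,"claw": 0}
    - {"tx": 0,"ty": -4,"tz": 0,"yaw": 0,"claw": 0}
    - {"tx": 0,"ty": -4,"tz": 0,"yaw": 0,"claw": 0}
    - {"tx": 0,"ty": -4,"tz": 0,"yaw": 0,"claw": 0}
    - {"tx": -1,"ty": -4,"tz": 0,"yaw": 0,"claw": 0}
    - {"tx": -1,"ty": -4,"tz": 0,"yaw": 0,"claw": 0}
    - {"tx": 0,"ty": 0,"tz": 0,"yaw": 0,"claw": 0}
    - {"tx": 0,"ty": 0,"tz": 0,"yaw": 0,"claw": 0}

```text
time_s: 12.2
position: [0.4474, -0.3938, 0.1993]
tool_rot: [[0.626, 0.779, -0.001], [0.779, -0.626, 0.003], [0.001, -0.003, -1.0]]
ft_force: [-0.2, 0.2, 0.1]
grip_width: -0.0002
gripper_force: 0.0
```

```bash
python3 top.py pics/c6.png
python3 - <<'E'
from h import *
im,d,m=cam("top");hsv=cv2.cvtColor(im,cv2.COLOR_RGB2HSV)
o=(hsv[:,:,0]<14)&(hsv[:,:,1]>150)&(hsv[:,:,2]>110);v,u=np.nonzero(o[240:265,355:385]);v+=240;u+=355
print("key",dep(m,u.mean(),v.mean(),np.median(d[v,u])))
E
```

```text
12.25 [ 0.44774082 -0.39307487  0.1996112 ]
cap err mm 39 [0.15942189 2.72719975]
body err 7.639641284942627 [2.42846979 2.21890279]
key [ 0.46795708 -0.11337867  0.05138823]Traceback (most recent call last):
  File "top.py", line 8, in <module>
    s,_,ms=cam("side");br,cap=bottle(s,ms,300,345,190,240);v,u=np.nonzero(cap)
                              ~~~~~~^^^^^^^^^^^^^^^^^^^^^^
  File "h.py", line 22, in bottle
    n,l,st,ce=cv2.connectedComponentsWithStats(cap.astype(np.uint8));i=1+np.argmax(st[1:,4]);cap=l==i
                                                                         ~~~~~~~~~^^^^^^^^^^
    return _wrapfunc(a, 'argmax', axis=axis, out=out, **kwds)
    return bound(*args, **kwds)
ValueError: attempt to get argmax of an empty sequence
```

The key is back up at 51.4 mm, and the bottle hasn't moved (about 3 mm off centre by the top view). The script error only means the hand hides the bottle from the side camera. Handing in.

```bash
python3 -c "
from rig import env
print(env.close_job())"
```

```text
the job is handed in; nothing more can be done
None
```

The job is handed in with no verdict shown: the bottle stands upright about 2–3 mm from the ring's centre by the cameras, and the tare key was pressed to its stop and came back up.

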